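Refit a hob's burner cap and control knob and hold the knob pressed

ROBOT

A 6-joint arm with a two-finger parallel gripper is mounted at the origin on the work surface. World frame = base frame: x ahead of the robot, y to its left, z up, the work surface at z = 0. Lengths are in m, angles in degrees, forces in N, time in s.
With the tool pointing down it reaches from about 0.375 to 0.9 m from the base axis. Payload 3.1 kg.
Tool frame: the origin (TCP) lies at the centre of the arm's flange, where the gripper is bolted on; the fingertips stand 182 mm ahead of it and the grasp point (between the pads) lies 164 mm ahead of it; z points along the fingers, x is the direction in which the jaws open and shut, and the axes are right-handed (so a half turn about z gives the same grasp; the last joint's range is limited). The gripper opens to 87 mm and grips with 3 to 60 N. Pads are 19 mm wide; open, the fingers measure 117 mm over their backs; the gripper's body (75 mm by 190 mm) begins 51 mm behind the grasp point.
Start: joints at [64.716, 30.224, 82.088, -0, 67.689, -10.227], TCP at [0.162, 0.604, 0.405] pointing down, gripper open.
Joint ranges: [-176.69, 176.69], [-43.24, 126.21], [12.49, 139.97], [-82, 262], [0, 151.66], [-163.58, 163.58]. Speed limits (degrees/s): [159.86, 159.86, 180, 180, 180, 180].

INTERFACE

Orientations are given as a 3x3 rotation matrix whose columns are the frame's x, y, z axes.
In Python, from plant import env, cams, spotter gives the robot as it stands.
- The arm moves only by the tool drive_tool, never from a script. Its argument "motion" is text: rows parted by semicolons, each of 7 numbers parted by spaces: the shift along the tool's x, y, z in cm, then the turn, a rotation vector about the tool's x, y, z in degrees, then the opening, from 0 (shut) to 1 (fully open). A call has 1 to 10 rows; each row shifts and turns the commanded pose from where the row before left it, along the tool's axes as they then stand; what a row does not reach is not made up. A row lasts 1/12 s, in which the tool goes at most 41.7 mm and 7.16 degrees, less where a joint would pass 70% of its speed; a pose out of reach is approached as far as the arm can. A call with a gripper value outside its range is refused whole. The fingers move at their own pace and stop on an object; "force" is the grip in N (left out, the last holds). Time passes only in rows, so rows that do not move let the fingers close. It gives the time, the measured TCP pose, the force and the opening at its end, in the units of the state.
- env.get_state(): the state, without advancing time (a new reading comes with each control period).
- cams.capture(name): name is "scene" or "side" or "wrist"; returns a dict with "color" (384x512x3 uint8, red, green, blue), "depth" (384x512 float32, m along the optical axis (not along the pixel's ray), 0 where there is no reading), "intrinsics" (3x3 intrinsics, pixels), "R" (3x3) and "t" (3): a world point X has camera coordinates R X + t. Camera axes: x right, y down, z forward; pixel columns grow to the right and rows downward; lengths in m; the calibration is good to about 2 mm. A picture is of the moment at which its call begins.
- env.sign_off(): hands the job in, once; it reports no verdict.
Trained networks look in a picture, given as the dict that the camera call returned (one of the last four; its "shot" number tells which), for a name from the list of things; names that differ only in an ending like _2 or _b are one class to them, and where a whole thing is asked for, a point or a joint stands for the part that bears it (a point fixed in the world has none). Each returns a list of dicts, best first, with "conf" (0 to 1); they miss things now and then, are a little off and sometimes report something else, mostly with a low value. They report only what shows in the picture. A call takes as long as a camera call. They do not tell look-alikes from the thing itself.
- spotter.find_in(picture, thing): "at" ([x, y, z] in m, in world coordinates, good to about 4 mm: the middle of the surface that is visible of it).
- spotter.tip_of(picture, thing): "at" ([x, y, z] in m, in world coordinates, good to about 4 mm: a listed point, or the origin of a listed thing).
The state is a dict: "time_s": time; "joint_positions": joint angles; "dq": joint speeds; "joint_efforts": joint torques, N m; "ee_pos": TCP position; "ee_rot": TCP orientation; "ft_force": force on the tool from outside, world axes, zero at the start; "torque": the same for the moment, N m; "opening": opening from 0.0 (shut) to 1.0 (fully open).
Only numpy, scipy, OpenCV 4.12 (cv2) and the standard library are available. Lean on these libraries where they do the work, as an engineer would, in place of code of your own. Each camera call takes 0.05 s, during which the arm holds its last target.

TASK

Put the cleaned hob back together: set the loose round burner cap flat into the recess of the bare burner and let go of it, then turn the loose knob so that its bore matches the bare D-shaped control shaft and push it fully home on the shaft. Press the knob down to the shaft's stop, as when lighting the burner, and finish while still holding it pressed there with the fingers on it. Leave the other things on the worktop where they stand.

Things in the scene. Friction and masses are not known exactly. Their poses are not given: they have to be found in the camera images.
- hob: fixed steel hob 300 x 300 mm, deck 50 mm above the worktop; origin at the centre of its underside, z up, -x side (controls) towards the robot. In its axes, mm: bare burner (+55, -70), capped burner (+55, +70), bare shaft (-90, -70), fitted knob (-90, +70). Burner heads are 72 mm across, tops at 70 mm above the worktop; fitted cap reaches 88, fitted knob 104 mm
- burner_seat (a point): centre of the floor of the round recess in the bare burner head, 64 mm above the worktop: recess 58 mm across, 6 mm deep, open upwards; the only burner without cap. The seated cap rests on this floor and stands 18 mm out of the head
- cap_center (a point): loose burner cap, a dark steel disc 54 mm across and 24 mm tall, about 0.2 kg, straight upright sides (3 mm chamfer at the foot, 4 mm at the top), lying the right way up on the worktop; this point is its centre, 12 mm above its underside
- shaft_top (a point): top end of the bare brass control shaft, on its axis, 76 mm above the worktop and 26 mm above the deck when not pressed; z up, x points level the way the shaft's flat faces. D section: 14 mm diameter, one flat 3.5 mm from the axis; top 3 mm tapered. It does not turn; its flat may face up to 0.6 rad either side of the hob's x axis. The nearest burner head begins 100 mm from it
- tongue_tip (a point): tip of the thin flat dark pointed tongue on the collar at the shaft's foot, on the deck, 32 mm from the shaft's axis: it points the way the shaft's flat faces, so the nose of the loose knob must point this way too
- valve (a joint): how far the control shaft is pressed down, m: 0 up, 0.008 at its stop; a spring pushes it up with about 3 N at the top growing to about 10 N at the stop
- knob_center (a point): loose black knob, 42 mm tall, about 70 g, upright on the worktop; this point is on its axis, 21 mm above its underside; z up, x towards its nose. Below: round skirt 44 mm across, 18 mm tall. Above, from 18 to 42 mm: a grip bar along x, 14 mm wide with flat sides from 22 mm behind the axis to 18 mm ahead, then narrowing to the nose
- knob_nose (a point): tip of the knob's pointed nose, top edge, 31 mm from the axis (white line on top). In the underside is a blind D bore on the axis, 14 mm deep, 0.8 mm wider than the shaft all round, its flat on the nose side. Fully home, the knob's underside is 14 mm below the shaft's top: 12 mm above the deck when not pressed, 4 mm at the stop
- ramekin: small white ceramic cup, 58 mm across, 34 mm tall; origin at the centre of its underside; bystander, stands among the loose parts
- tin: closed aluminium tin, 52 mm across, 40 mm tall; origin at the centre of its underside; bystander, stands among the loose parts
- pan_support: dark square cast pan support, about 150 mm wide, 31 mm tall, lying on the left of the worktop; origin at the centre of its underside; bystander
- wok_ring: open steel ring, 110 mm across, 30 mm tall, beside the far right corner of the hob; origin at the centre of its underside; bystander
- brush: hand brush lying on the worktop on the far right; origin on the underside of the brush; bystander
Mind the look-alikes: they are no part of the job. What is shaped like the part that bears cap_center but pink is not meant. What is shaped like the part that bears knob_center but orange is not meant.

How it is judged (in metres and radians):
On the way, in this order (a step that is already met when the one before it is completed fails the run):
1. the burner cap lies flat in the recess of the bare burner and has been let go (horizontal distance between cap_center and burner_seat below 0.003 m and z of cap_center in the frame of hob below 0.0785 m and angle between cap_center's own z axis and vertical below 0.08 rad and contact force between the fingers and cap below 0.2 N), for 0.2 s.
2. the knob is fully home on the D-shaft (horizontal distance between knob_center and shaft_top below 0.003 m and z of knob_center in the frame of shaft_top below 0.0095 m and angle between knob_center's own z axis and vertical below 0.12 rad and angle between the x axis of knob_center and the x axis of shaft_top, either way round below 0.35 rad), for 0.1 s.
At the end, for the whole second after the job is handed in: Cap flat on the recess floor (3 mm off centre, 2.5 mm high, 0.08 rad), not touched by the fingers; knob home on the shaft (3 mm off axis, 2.5 mm of depth, 0.12 rad upright, 0.35 rad of turn), fingers on it (over 2 N), shaft pressed over 5.5 of 8 mm; all at rest (all of step 1 and all of step 2 and value of joint valve above 0.0055 m and contact force between the fingers and knob above 2 N and linear speed of each of knob, cap below 0.02 m/s); the arm keeps its last pose, push and grip.
It fails at once if a bystander on the worktop was moved more than 30 mm (distance of any of ramekin, tin, pan_support, wok_ring, brush from where it was at the start of the episode above 0.03 m).
It also fails if it takes over 61 s, if anything falls off the work surface, if the arm or the gripper's body presses on something with over 40 N, if the wrist force passes 120 N, or if a joint passes its speed limit or range.

## Working session

There is one attempt and no reset: what is moved stays moved. The work goes in short steps, Python scripts to look and compute and a tool call to move; the robot and the scene stay as the last step left them, time stands still between calls to the robot, and variables do not carry over. Pictures are saved under pics/ and viewed, and the job is handed in when it is done.

Besides the shell and the picture viewer there is one more tool, called after ">>>" by a JSON object that holds its "name" and its "arguments". drive_tool: Moves the arm, as the interface text tells. Its arguments: {"type":"object","properties":{"motion":{"type":"string"},"force":{"type":"number"}},"required":["motion"]}

```bash
ls; mkdir -p pics
cat > h.py <<'E'
import numpy as np, cv2
from plant import env, cams, spotter
def save(p,name): cv2.imwrite('pics/'+name, cv2.cvtColor(p['color'],cv2.COLOR_RGB2BGR))
def px(p,X):
    c=p['R']@np.array(X)+np.array(p['t']).ravel(); u=p['intrinsics']@c; return u[:2]/u[2]
def cloud(p):
    d=p['depth'];K=p['intrinsics'];v,u=np.mgrid[:d.shape[0],:d.shape[1]]
    c=np.stack([(u-K[0,2])/K[0,0]*d,(v-K[1,2])/K[1,1]*d,d],-1)
    return (c-np.array(p['t']).ravel())@p['R']
E
python3 - <<'E'
from h import *
s=env.get_state();print(s['time_s'],s['ee_pos'],s['ft_force'],s['opening']);print(np.round(s['ee_rot'],3))
for n in ['scene','side','wrist']:
    p=cams.capture(n);save(p,n+'0.png')
    for t in ['hob','cap_center','knob_center','knob_nose','tongue_tip','shaft_top','burner_seat','ramekin','tin']:
        for r in spotter.tip_of(p,t)[:3]:
            print(n,t,np.round(r['at'],4),round(r['conf'],2),np.round(px(p,r['at'])))
print(env.get_state()['time_s'])
E
```

```text
pics
0.0 [0.16218104 0.60323731 0.40376939] [-0.23927521  0.62936436 -0.04141544] 0.9993030350191526
[[ 0.26   0.966 -0.001]
 [ 0.966 -0.26  -0.002]
 [-0.002 -0.    -1.   ]]
scene hob [0.5419 0.163  0.0007] 0.96 [279. 172.]
scene cap_center [ 0.4401 -0.3524  0.0085] 0.96 [138. 281.]
scene cap_center [ 0.3454 -0.3763  0.0129] 0.72 [104. 268.]
scene knob_center [ 0.5612 -0.353   0.0184] 0.86 [174. 305.]
scene knob_center [ 0.586  -0.4385  0.021 ] 0.61 [157. 341.]
scene knob_center [ 0.5617 -0.2271 -0.0038] 0.34 [207. 270.]
scene knob_nose [ 0.6064 -0.4609  0.0377] 0.87 [155. 352.]
scene knob_nose [ 0.5867 -0.3465  0.0405] 0.67 [182. 305.]
scene tongue_tip [ 7.586e-01 -1.694e-01 -4.000e-04] 0.52 [283. 292.]
scene tongue_tip [0.4863 0.1037 0.0504] 0.39 [254. 166.]
scene shaft_top [0.455  0.0896 0.0744] 0.45 [243. 159.]
scene burner_seat [0.6048 0.1043 0.0657] 0.81 [289. 180.]
scene ramekin [ 0.5594 -0.2277 -0.0022] 0.69 [206. 270.]
scene tin [ 0.4473 -0.2487  0.0032] 0.63 [168. 253.]
scene tin [ 7.578e-01 -1.693e-01  1.000e-04] 0.32 [283. 292.]
scene tin [0.4559 0.0876 0.0765] 0.28 [243.
[... 212 characters left out ...]
216. 190.]
side cap_center [ 0.348  -0.374   0.0108] 0.61 [251. 332.]
side knob_center [0.4881 0.105  0.0518] 0.58 [224. 190.]
side knob_center [ 0.5583 -0.3525  0.0203] 0.57 [323. 287.]
side knob_center [ 0.5851 -0.4399  0.0199] 0.56 [355. 309.]
side knob_nose [ 0.6038 -0.4563  0.0413] 0.83 [367. 306.]
side knob_nose [ 0.5851 -0.3462  0.0423] 0.74 [331. 276.]
side tongue_tip [0.4877 0.1043 0.0506] 0.62 [224. 191.]
side tongue_tip [0.5409 0.1679 0.0026] 0.62 [232. 189.]
side shaft_top [0.4552 0.0916 0.0752] 0.41 [215. 189.]
side shaft_top [ 0.5853 -0.3493  0.0448] 0.32 [332. 276.]
side burner_seat [0.6047 0.0985 0.0619] 0.56 [256. 180.]
side tin [ 0.4486 -0.2465  0.0005] 0.96 [264. 279.]
1.5
```

Run:
```python
import cv2,numpy as np
a=cv2.imread('pics/scene0.png');
c=cv2.resize(a[220:384,70:300],None,fx=3.4,fy=3.4,interpolation=cv2.INTER_CUBIC);cv2.imwrite('pics/c1.png',c)
```

```text
(no output)
```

View pics/scene0.png

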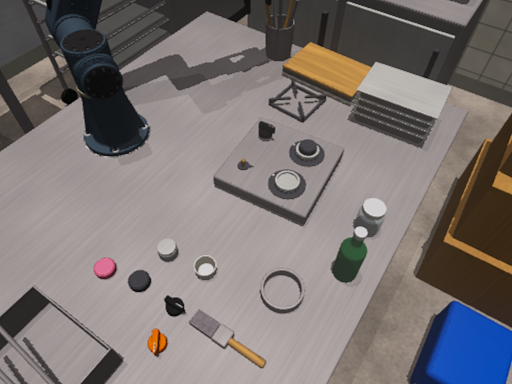

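View pics/side0.png

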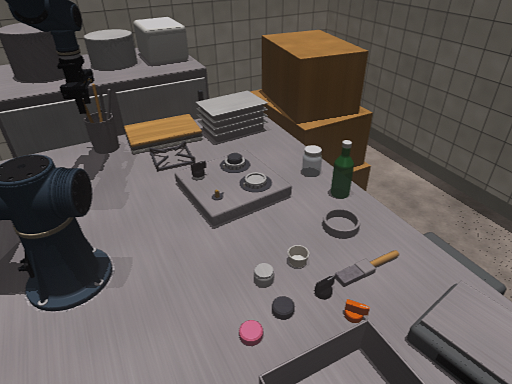

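View pics/c1.png

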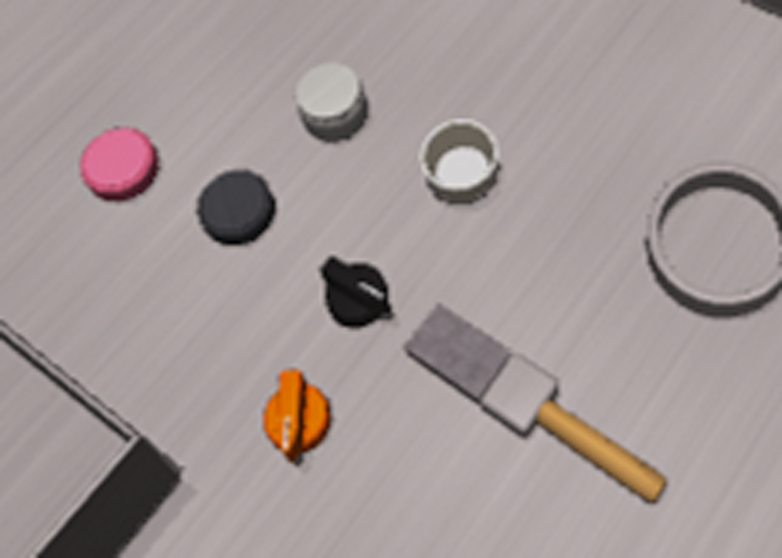

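>>> {"name": "drive_tool", "arguments": {"motion": "-2.2 2.9 0 0 0 0 1;-2.2 2.9 0 0 0 0 1;-2.2 2.9 0 0 0 0 1;-2.2 2.9 0 0 0 0 1;-2.2 2.9 0 0 0 0 1;-2.2 2.9 0 0 0 0 1;-2.2 2.9 0 0 0 0 1;-2.2 2.9 0 0 0 0 1"}}

```text
time_s: 2.17
ee_pos: [0.3414, 0.3719, 0.405]
ee_rot: [[0.259, 0.966, 0.001], [0.966, -0.259, 0.0], [0.001, 0.0, -1.0]]
ft_force: [1.2, -0.7, 0.3]
opening: 1.0
```

>>> {"name": "drive_tool", "arguments": {"motion": "-2.2 2.9 0 0 0 0 1;-2.2 2.9 0 0 0 0 1;-2.2 2.9 0 0 0 0 1;-2.2 2.9 0 0 0 0 1;-2.2 2.9 0 0 0 0 1;-2.2 2.9 0 0 0 0 1;-2.2 2.9 0 0 0 0 1;-2.2 2.9 0 0 0 0 1;0 0 0 0 0 0 1;0 0 0 0 0 0 1"}}

```text
time_s: 3.0
ee_pos: [0.5202, 0.1414, 0.4047]
ee_rot: [[0.264, 0.965, 0.0], [0.965, -0.264, 0.0], [0.0, 0.0, -1.0]]
ft_force: [-0.2, -0.1, -1.0]
opening: 1.005
```

Run:
```python
from h import *
s=env.get_state();print(s['time_s'],s['ee_pos']);print(np.round(s['ee_rot'],4))
p=cams.capture('wrist');save(p,'w1.png');np.savez('w1.npz',**{k:p[k] for k in('color','depth','intrinsics','R','t')})
for t in ['tongue_tip','shaft_top','burner_seat']:
        for r in spotter.tip_of(p,t)[:3]:
            print(t,np.round(r['at'],4),round(r['conf'],2),np.round(px(p,r['at'])))
print(p['intrinsics'], p['R'],p['t'])
```

```text
3.0 [0.52017506 0.14139052 0.40470226]
[[ 2.635e-01  9.646e-01  4.000e-04]
 [ 9.646e-01 -2.635e-01  2.000e-04]
 [ 3.000e-04  4.000e-04 -1.000e+00]]
shaft_top [0.4616 0.0857 0.0758] 0.57 [185. 140.]
[[306.37573528   0.         255.4110545 ]
 [  0.         306.37573528 191.26946599]
 [  0.           0.           1.        ]] [[ 2.63541077e-01  9.64647737e-01  9.18768956e-04]
 [ 9.34580175e-01 -2.55562353e-01  2.47482890e-01]
 [ 2.38968613e-01 -6.43632443e-02 -9.68891828e-01]] [-0.27467859 -0.47950504  0.27391245]
```

View pics/w1.png

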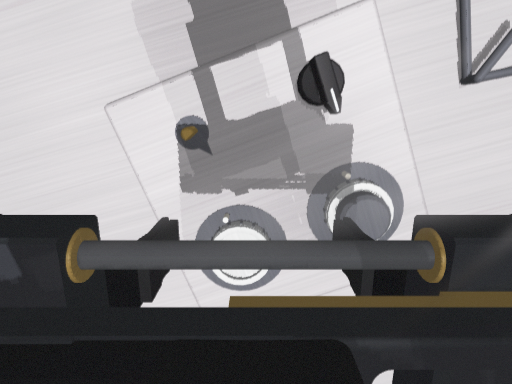

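Run:
```python
import cv2
a=cv2.imread('pics/w1.png')
cv2.imwrite('pics/c2.png',cv2.resize(a[110:170,160:240],None,fx=10,fy=10,interpolation=cv2.INTER_CUBIC))
```

```text
(no output)
```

View pics/c2.png

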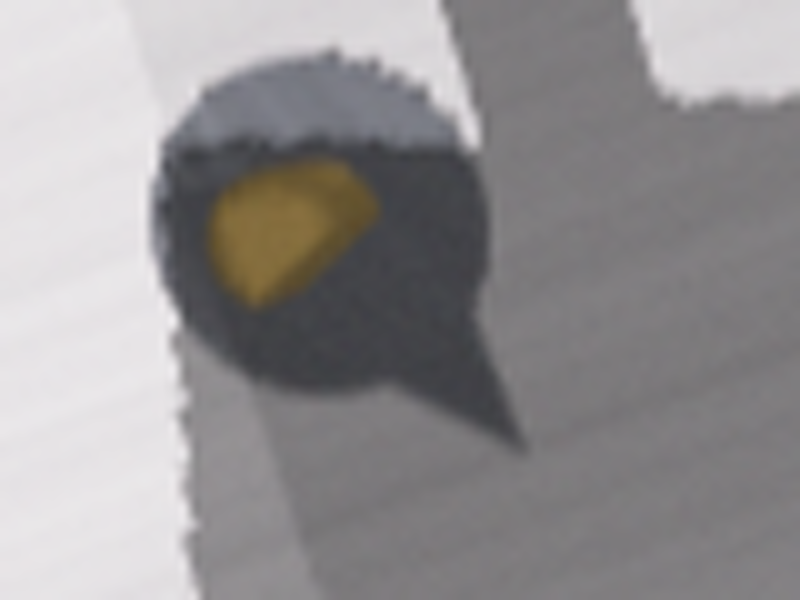

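>>> {"name": "drive_tool", "arguments": {"motion": "-2.5 2.5 0 0 0 0 1;-2.5 2.5 0 0 0 0 1;0 3.5 0 0 0 0 1;0 3.5 0 0 0 0 1;0 0 0 0 0 0 1;0 0 0 0 0 0 1"}}

```text
time_s: 3.7
ee_pos: [0.6225, 0.0642, 0.4044]
ee_rot: [[0.259, 0.966, -0.0], [0.966, -0.259, 0.0], [0.0, -0.0, -1.0]]
ft_force: [0.6, 0.5, 0.6]
opening: 1.004
```

Run:
```python
from h import *
s=env.get_state();print(s['time_s'],s['ee_pos'])
p=cams.capture('wrist');save(p,'w2.png');np.savez('w2.npz',**{k:p[k] for k in('color','depth','intrinsics','R','t')})
for t in ['tongue_tip','shaft_top','burner_seat']:
        for r in spotter.tip_of(p,t)[:3]:
            print(t,np.round(r['at'],4),round(r['conf'],2),np.round(px(p,r['at'])))
```

```text
3.7 [0.62253074 0.06424228 0.40435526]
tongue_tip [0.4872 0.1001 0.0539] 0.89 [254.  38.]
burner_seat [0.6024 0.1038 0.0606] 0.85 [286. 150.]
```

View pics/w2.png

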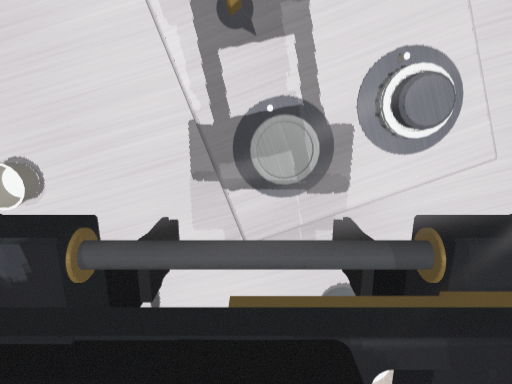

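Run:
```python
import cv2,numpy as np
a=cv2.imread('pics/w2.png')
cv2.imwrite('pics/c3.png',cv2.resize(a[85:205,220:350],None,fx=5,fy=5,interpolation=cv2.INTER_CUBIC))
def ray(f,u,v,z):
    d=np.load(f);K=d['intrinsics'];R=d['R'];t=d['t'].ravel()
    C=-R.T@t; r=R.T@np.linalg.inv(K)@np.array([u,v,1.]); return C+r*(z-C[2])/r[2]
c=ray('w1.npz',191.6,131.8,.052); t=ray('w1.npz',212,154.7,.052)
print('collar',c,'tip',t,np.linalg.norm(t-c),np.degrees(np.arctan2(*(t-c)[1::-1])))
# shaft top in crop: arc leftmost ~ (208,235), flat line corners (255,308)-(335,190?) 
for u,v in [(208,235),(255,308),(330,190)]:print(ray('w1.npz',160+u/10-.45,110+v/10-.45,.076))
# depth-based
d=np.load('w2.npz');
from h import cloud
P=cloud(d)
m=(abs(P[...,0]-.604)<.05)&(abs(P[...,1]-.10)<.05)
print(np.histogram(P[m][:,2],bins=np.arange(.04,.09,.002)))
q=P[m&(P[...,2]>.0675)&(P[...,2]<.073)];print(len(q),(q.min(0)+q.max(0))/2,q.max(0)-q.min(0))
cc,rr=cv2.minEnclosingCircle(np.float32(q[:,:2]*1000));print('head',cc,rr)
q=P[m&(P[...,2]>.061)&(P[...,2]<.0665)];q=q[np.hypot(*(q[:,:2]-np.array(cc)/1000).T)<.031]
print('rec',cv2.minEnclosingCircle(np.float32(q[:,:2]*1000)))
d=np.load('w1.npz');P=cloud(d);m=(abs(P[...,0]-.457)<.02)&(abs(P[...,1]-.09)<.02)&(P[...,2]>.071)
print('shaft',P[m].mean(0),np.median(P[m],0),m.sum(),P[m].min(0),P[m].max(0))
```

```text
collar [0.45594122 0.08959063 0.052     ] tip [0.4850444  0.10329956 0.052     ] 0.03217032528874765 25.222573921823408
[0.45409973 0.08355306 0.076     ]
[0.46212393 0.08576336 0.076     ]
[0.45312577 0.09657173 0.076     ]
(array([   0,    0,    0,    7, 1159, 3221,  175,    1,    4,    2,   46,
       1493,  933,   90,  884,  423,    0,    0,    0,    0,    0,    0,
          0,    0]), array([0.04 , 0.042, 0.044, 0.046, 0.048, 0.05 , 0.052, 0.054, 0.056,
       0.058, 0.06 , 0.062, 0.064, 0.066, 0.068, 0.07 , 0.072, 0.074,
       0.076, 0.078, 0.08 , 0.082, 0.084, 0.086, 0.088]))
1341 [0.60150864 0.10186596 0.06968274] [0.07102403 0.07113393 0.00434261]
head (601.6974487304688, 101.94391632080078) 35.99079132080078
rec ((601.8779907226562, 102.04385375976562), 29.104106903076172)
shaft [0.47092698 0.0982479  0.30415842] [0.47101679 0.09876426 0.31189417] 4959 [0.45035787 0.07551808 0.07132191] [0.47699986 0.109822   0.31753875]
```

View pics/c3.png

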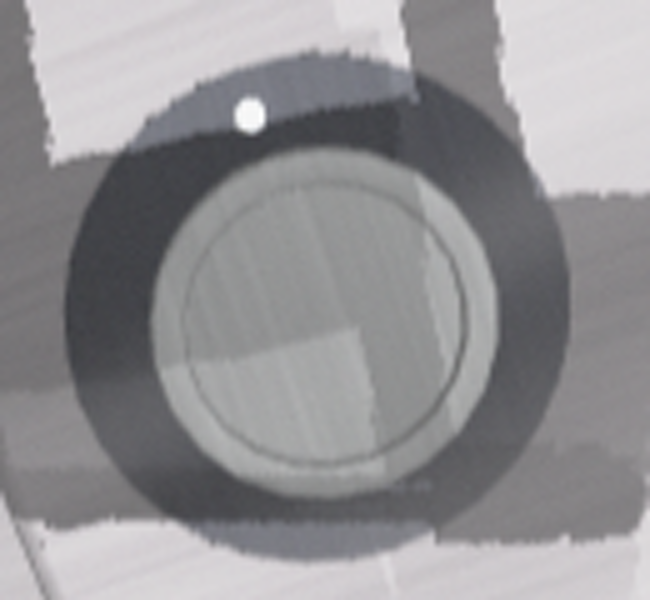

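>>> {"name": "drive_tool", "arguments": {"motion": "-3.8 -0.3 0 0 0 0 1;-3.8 -0.3 0 0 0 0 1;-3.8 -0.3 0 0 0 0 1;-3.8 -0.3 0 0 0 0 1;-3.8 -0.3 0 0 0 0 1;-3.8 -0.3 0 0 0 0 1;-3.8 -0.3 0 0 0 0 1;-3.8 -0.3 0 0 0 0 1;-3.8 -0.3 0 0 0 0 1;-3.8 -0.3 0 0 0 0 1"}}

```text
time_s: 4.73
ee_pos: [0.4928, -0.2957, 0.4052]
ee_rot: [[0.259, 0.966, -0.0], [0.966, -0.259, 0.0], [0.0, -0.0, -1.0]]
ft_force: [-0.6, 0.1, 0.6]
opening: 1.002
```

>>> {"name": "drive_tool", "arguments": {"motion": "-3.8 -0.3 0 0 0 0 1;-3.8 -0.3 0 0 0 0 1;0 0 0 0 0 0 1;0 0 0 0 0 0 1;0 0 0 0 0 0 1"}}

```text
time_s: 5.15
ee_pos: [0.4683, -0.3661, 0.4048]
ee_rot: [[0.26, 0.966, -0.0], [0.966, -0.26, 0.002], [0.001, -0.001, -1.0]]
ft_force: [1.3, 0.3, -0.8]
opening: 1.0
```

Run:
```python
from h import *
s=env.get_state();print(s['time_s'],s['ee_pos'],np.round(s['ee_rot'],4).tolist())
p=cams.capture('wrist');save(p,'w3.png');np.savez('w3.npz',**{k:p[k] for k in('color','depth','intrinsics','R','t')})
for t in ['cap_center','knob_center','knob_nose']:
        for r in spotter.tip_of(p,t)[:3]:
            print(t,np.round(r['at'],4),round(r['conf'],2),np.round(px(p,r['at'])))
```

```text
5.15 [ 0.46829457 -0.36612805  0.40477292] [[0.2597, 0.9657, -0.0005], [0.9657, -0.2597, 0.0015], [0.0014, -0.0009, -1.0]]
cap_center [ 0.3472 -0.3748  0.0166] 0.95 [219.  70.]
cap_center [ 0.4453 -0.3533  0.0083] 0.67 [259. 149.]
knob_center [ 0.5583 -0.3507  0.0199] 0.72 [284. 235.]
knob_center [ 0.5834 -0.4415  0.0236] 0.62 [221. 271.]
knob_nose [ 0.6025 -0.4627  0.0396] 0.58 [208. 294.]
```

View pics/w3.png

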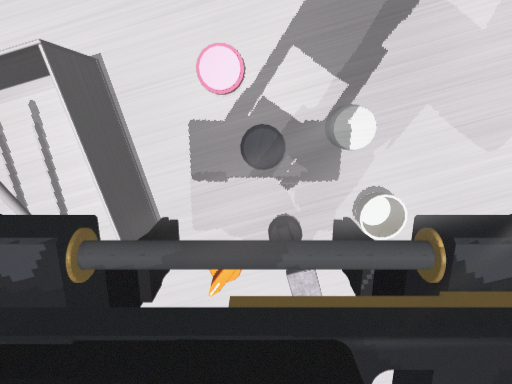

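Run:
```python
import cv2,numpy as np
from h import cloud
d=np.load('w3.npz');P=cloud(d);c=d['color'].astype(int)
m=(np.hypot(P[...,0]-.445,P[...,1]+.353)<.045)&(P[...,2]>.015)&(P[...,2]<.035)
q=P[m];print(len(q),'z',np.median(q[:,2]),'circ',cv2.minEnclosingCircle(np.float32(q[:,:2]*1000)),q[q[:,2]>.02].mean(0))
q=P[m&(P[...,2]>.0222)];print('top',cv2.minEnclosingCircle(np.float32(q[:,:2]*1000)))
v,u=np.nonzero(m);print(u.min(),u.max(),v.min(),v.max())
m=np.zeros(P.shape[:2],bool);m[40:200,0:165]=1
q=P[m];q=q[(q[:,2]>.03)&(q[:,2]<.3)];print('rack',q.min(0),q.max(0)); q=q[q[:,0]>.3]; print(q.max(0))
cv2.imwrite('pics/c4.png',cv2.resize(np.uint8(c[100:260,200:420,::-1]),None,fx=3.5,fy=3.5,interpolation=cv2.INTER_CUBIC))
```

```text
1596 z 0.023454063506789337 circ ((442.9678955078125, -349.21826171875), 26.82145881652832) [ 0.4424327  -0.34899757  0.02331736]
top ((443.0508728027344, -349.06890869140625), 25.3686466217041)
240 284 125 169
rack [ 0.29486278 -0.62112303  0.03000986] [ 0.46268437 -0.50749459  0.10155825]
[ 0.46268437 -0.50749459  0.10155825]
```

View pics/c4.png

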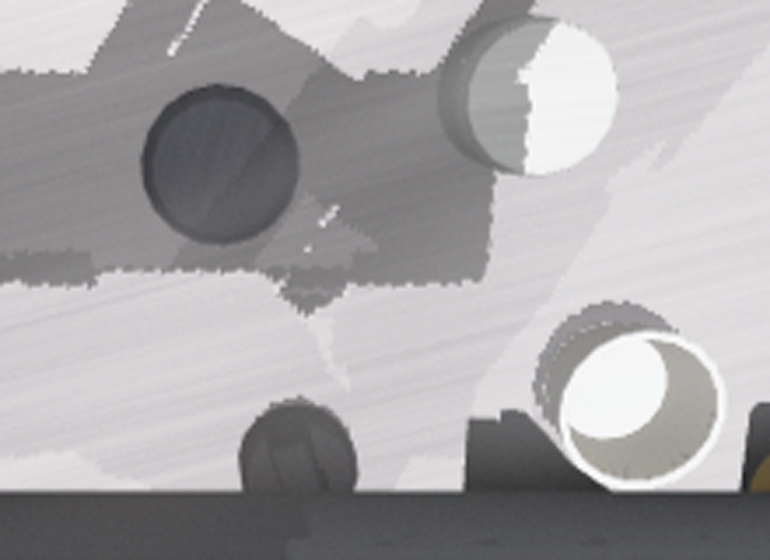

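>>> {"name": "drive_tool", "arguments": {"motion": "1.0 -2.9 0 0 0 0 1;0 0 3.5 0 0 0 1;0 0 3.5 0 0 0 1;0 0 3.5 0 0 0 1;0 0 3.5 0 0 0 1;0 0 2 0 0 0 1;0 0 0 0 0 0 1;0 0 0 0 0 0 1"}}

```text
time_s: 6.02
ee_pos: [0.4436, -0.3492, 0.2441]
ee_rot: [[0.258, 0.966, -0.002], [0.966, -0.258, 0.002], [0.001, -0.002, -1.0]]
ft_force: [-0.0, 0.2, 1.0]
opening: 0.999
```

Run:
```python
from h import *
s=env.get_state();print(s['time_s'],s['ee_pos'],np.round(s['ee_rot'],4).tolist())
p=cams.capture('wrist');save(p,'w4.png')
p=cams.capture('side');a=p['color'][180:384,180:440,::-1];cv2.imwrite('pics/s4.png',cv2.resize(a,None,fx=3,fy=3))
```

```text
6.0167 [ 0.44356232 -0.34923685  0.2440866 ] [[0.2584, 0.966, -0.0016], [0.966, -0.2584, 0.0019], [0.0014, -0.002, -1.0]]
```

View pics/w4.png

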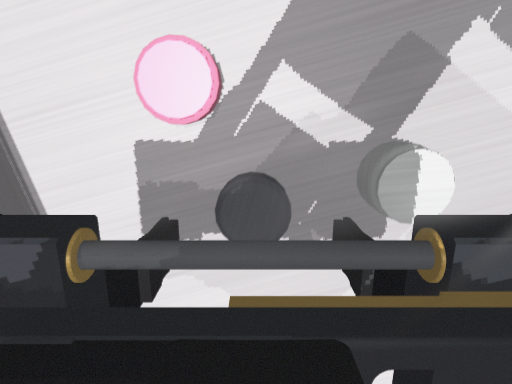

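View pics/s4.png

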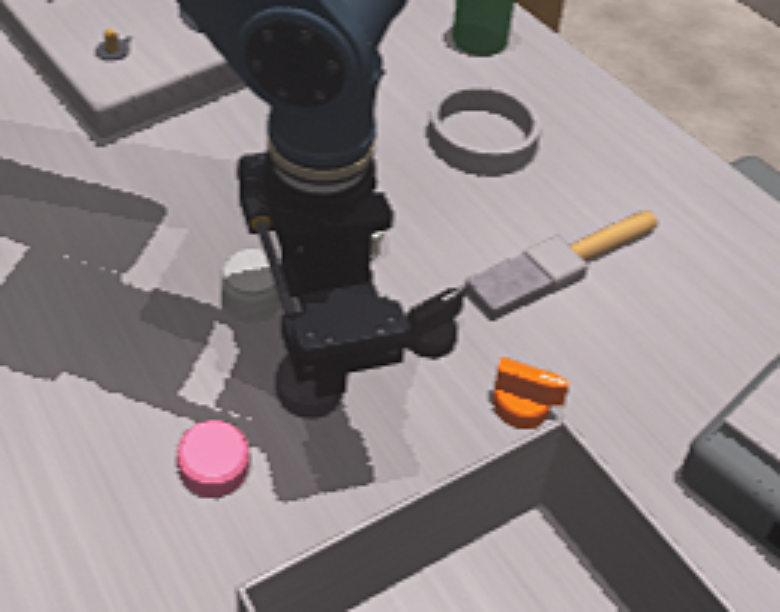

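>>> {"name": "drive_tool", "arguments": {"motion": "0 0 2.7 0 0 0 1;0 0 2.7 0 0 0 1;0 0 0 0 0 0 1;0 0 0 0 0 0 0.4;0 0 0 0 0 0 0.4;0 0 0 0 0 0 0.4;0 0 0 0 0 0 0.4;0 0 0 0 0 0 0.4;0 0 0 0 0 0 0.4;0 0 0 0 0 0 0.4", "force": 25}}

```text
time_s: 6.95
ee_pos: [0.4434, -0.3504, 0.1915]
ee_rot: [[0.26, 0.966, 0.001], [0.966, -0.26, -0.001], [-0.001, 0.001, -1.0]]
ft_force: [0.3, -0.4, 4.5]
opening: 0.602
```

>>> {"name": "drive_tool", "arguments": {"motion": "0 0 0 0 0 0 0.4;0 0 0 0 0 0 0.4;0 0 -1 0 0 0 0.4;0 0 -2 0 0 0 0.4;0 0 -3 0 0 0 0.4;0 0 -4 0 0 0 0.4;0 0 -4 0 0 0 0.4;0 0 0 0 0 0 0.4;0 0 0 0 0 0 0.4"}}

```text
time_s: 7.7
ee_pos: [0.4436, -0.3505, 0.3335]
ee_rot: [[0.26, 0.966, 0.004], [0.966, -0.26, -0.005], [-0.003, 0.005, -1.0]]
ft_force: [0.2, 0.3, -2.4]
opening: 0.605
```

Run:
```python
from h import *
s=env.get_state();print(s['time_s'],s['ee_pos'],s['opening'],np.round(s['ee_rot'],4).tolist())
p=cams.capture('wrist');save(p,'w5.png')
p=cams.capture('side');a=p['color'][130:334,180:440,::-1];cv2.imwrite('pics/s5.png',cv2.resize(a,None,fx=3,fy=3));np.savez('s5.npz',**{k:p[k] for k in('color','depth','intrinsics','R','t')})
p=cams.capture('scene');save(p,'sc5.png')
```

```text
7.7 [ 0.44357249 -0.35051681  0.33353222] 0.605350005618193 [[0.2596, 0.9657, 0.0038], [0.9657, -0.2596, -0.0046], [-0.0034, 0.0049, -1.0]]
```

View pics/w5.png

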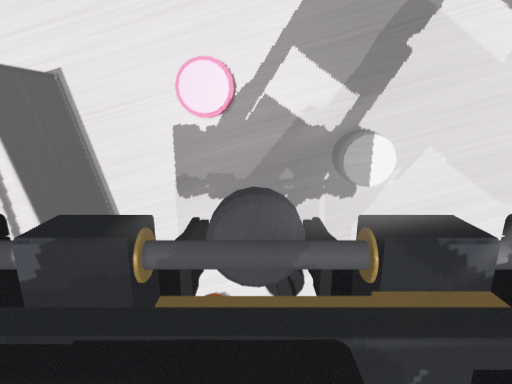

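View pics/s5.png

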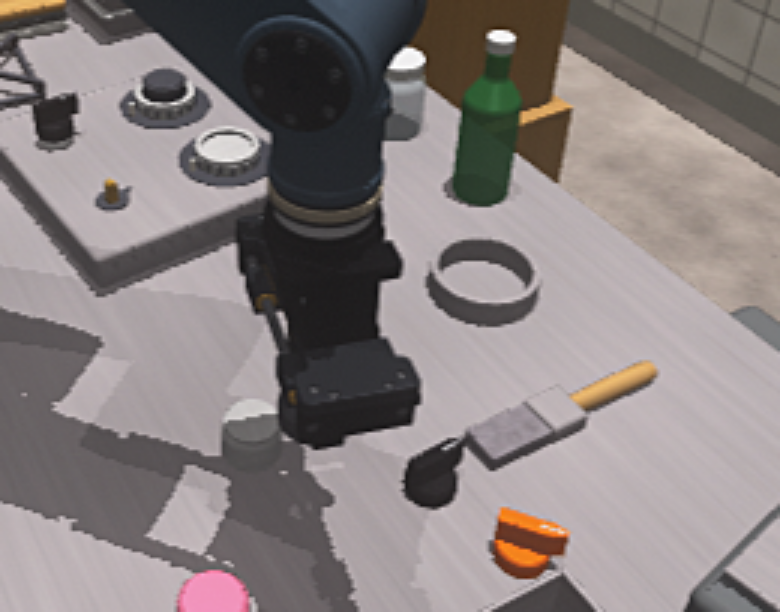

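Run:
```python
from h import *
p=cams.capture('wrist');a=p['color'][170:300,180:330,::-1];cv2.imwrite('pics/c5.png',cv2.resize(a,None,fx=5,fy=5,interpolation=cv2.INTER_CUBIC))
np.savez('w5.npz',**{k:p[k] for k in('color','depth','intrinsics','R','t')})
s=env.get_state();R=np.array(s['ee_rot']);T=np.array(s['ee_pos'])
P=(cloud(p)-T)@R
m=np.zeros(P.shape[:2],bool);m[180:300,190:320]=1
m&=(P[...,2]>.15)&(P[...,2]<.19)&(p['depth']>0)
q=P[m];print(len(q),np.percentile(q[:,2],[1,10,50,90,99]))
m2=m&(abs(P[...,2]-np.median(q[:,2]))<.006)
q=P[m2];print(q.min(0),q.max(0));v,u=np.nonzero(m2);print(u.min(),u.max(),v.min(),v.max())
top=q[(q[:,1]<0)&(abs(q[:,0])<.026)]
# circle fit to upper boundary: per column min y
pts=[]
for c in range(u.min()+3,u.max()-2):
    vv=v[u==c]
    if len(vv): pts.append(P[vv.min(),c])
pts=np.array(pts);A=np.c_[2*pts[:,:2],np.ones(len(pts))];sol=np.linalg.lstsq(A,(pts[:,:2]**2).sum(1),rcond=None)[0]
print('fit c',sol[:2],'r',np.sqrt(sol[2]+sol[0]**2+sol[1]**2))
```

```text
5794 [0.15552099 0.16670428 0.16795872 0.17539647 0.18575112]
[-0.0335586  -0.02799927  0.16205883] [0.03456023 0.02593738 0.17395601]
190 319 193 287
fit c [0.0006774  0.00425697] r 0.031461838799872785
```

View pics/c5.png

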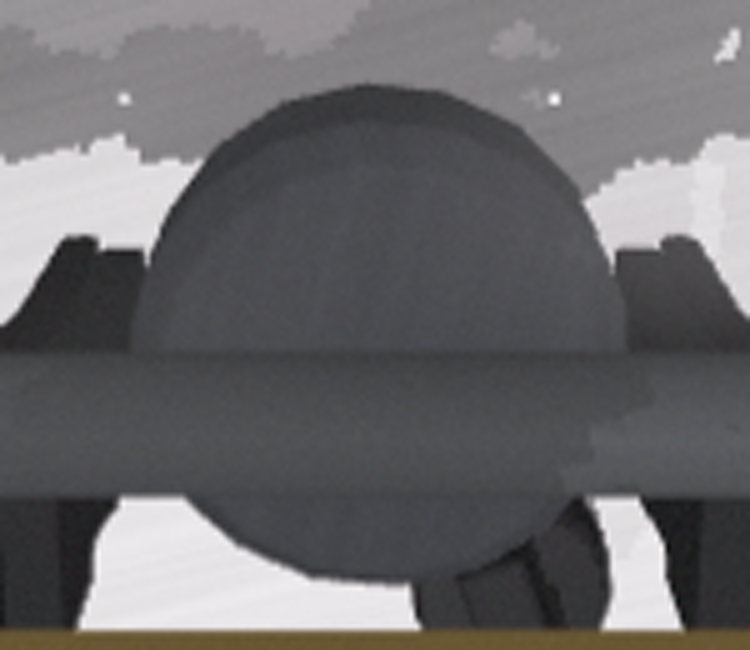

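Run:
```python
from h import *
d=np.load('w5.npz');s=env.get_state();R=np.array(s['ee_rot']);T=np.array(s['ee_pos'])
K=d['intrinsics'];Rc=d['R']@R; C=(-d['R'].T@d['t'].ravel()-T)@R
print('cam in tool',C)
def un(u,v,z):
    r=Rc.T@np.linalg.inv(K)@np.array([u,v,1.]);return C+r*(z-C[2])/r[2]
cr=lambda x,y:(180+x/5-.4,170+y/5-.4)
for z in(.1705,.172):
  a=un(*cr(375,123),z);b=un(*cr(400,582),z);print(z,a,b,(a+b)/2,b-a)
for z in (.187,.190): print('foot',un(*cr(370,84),z))
l=un(*cr(131,330),.1715);r=un(*cr(626,330),.1715);print(l,r,(l+r)/2)
# burner centre in tool-frame measured w2 with the same cam: done in world
```

```text
cam in tool [ 0.0008609  -0.06776881  0.02002564]
0.1705 [ 0.00048157 -0.0277908   0.1705    ] [0.00319938 0.02448589 0.1705    ] [ 0.00184048 -0.00165246  0.1705    ] [0.0027178  0.05227669 0.        ]
0.172 [ 0.00047779 -0.02739228  0.172     ] [0.00322269 0.02540553 0.172     ] [ 0.00185024 -0.00099338  0.172     ] [0.0027449  0.05279781 0.        ]
foot [-1.17292565e-04 -2.79282659e-02  1.87000000e-01]
foot [-1.34867509e-04 -2.72124575e-02  1.90000000e-01]
[-0.02539253 -0.00483077  0.1715    ] [ 0.02706476 -0.00482612  0.1715    ] [ 0.00083612 -0.00482845  0.1715    ]
```

>>> {"name": "drive_tool", "arguments": {"motion": "2 0.2 0 0 0 0 0.4;3.6 0.28 0 0 0 0 0.4;3.6 0.28 0 0 0 0 0.4;3.6 0.28 0 0 0 0 0.4;3.6 0.28 0 0 0 0 0.4;3.6 0.28 0 0 0 0 0.4;3.6 0.28 0 0 0 0 0.4;3.6 0.28 0 0 0 0 0.4;3.6 0.28 0 0 0 0 0.4;3.6 0.28 0 0 0 0 0.4"}}

```text
time_s: 8.73
ee_pos: [0.5586, -0.0232, 0.3288]
ee_rot: [[0.26, 0.966, -0.004], [0.966, -0.26, 0.001], [-0.0, -0.004, -1.0]]
ft_force: [0.6, -0.9, -2.5]
opening: 0.604
```

>>> {"name": "drive_tool", "arguments": {"motion": "3.6 0.28 0 0 0 0 0.4;3.6 0.28 0 0 0 0 0.4;3.6 0.28 0 0 0 0 0.4;2.1 0.05 0 0 0 0 0.4;0 0 0 0 0 0 0.4;0 0 0 0 0 0 0.4;0 0 0 0 0 0 0.4;0 0 0 0 0 0 0.4"}}

```text
time_s: 9.4
ee_pos: [0.6005, 0.0961, 0.3297]
ee_rot: [[0.261, 0.965, -0.003], [0.965, -0.261, -0.0], [-0.001, -0.002, -1.0]]
ft_force: [-0.0, -0.2, -1.0]
opening: 0.605
```

Run:
```python
from h import *
for i in range(3):
    p=cams.capture('side')
    s=env.get_state();print(s['time_s'],np.round(s['ee_pos'],5),s['opening'],np.round(s['ee_rot'],4).tolist())
save(p,'s6.png')
R=np.array(s['ee_rot']);T=np.array(s['ee_pos']);print((np.array([.6022,.1008,T[2]])-T)@R)
```

```text
9.45 [0.60059 0.09593 0.33005] 0.609796220093891 [[0.2614, 0.9652, -0.0018], [0.9652, -0.2614, -0.0002], [-0.0007, -0.0017, -1.0]]
9.5 [0.60071 0.09588 0.33032] 0.6082350805732892 [[0.2616, 0.9652, -0.0013], [0.9652, -0.2616, -0.0002], [-0.0005, -0.0012, -1.0]]
9.55 [0.6008  0.09595 0.33054] 0.6057106910164978 [[0.2616, 0.9652, -0.0007], [0.9652, -0.2616, -0.0001], [-0.0003, -0.0007, -1.0]]
[ 5.04403857e-03  8.28349128e-05 -1.63939148e-06]
```

View pics/s6.png

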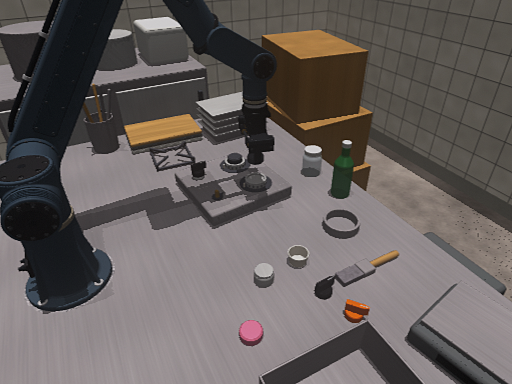

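>>> {"name": "drive_tool", "arguments": {"motion": "0.5 0 0 0 0 0 0.4;0 0 2 0 0 0 0.4;0 0 2 0 0 0 0.4;0 0 1.7 0 0 0 0.4;0 0 0 0 0 0 0.4;0 0 0 0 0 0 0.4;0 0 0 0 0 0 0.4;0 0 0 0 0 0 0.4;0 0 0 0 0 0 0.4"}}

```text
time_s: 10.3
ee_pos: [0.6028, 0.102, 0.2751]
ee_rot: [[0.26, 0.966, 0.003], [0.966, -0.26, -0.0], [0.001, 0.003, -1.0]]
ft_force: [0.9, 0.5, -1.6]
opening: 0.606
```

Run:
```python
from h import *
p=cams.capture('wrist');save(p,'w7.png')
q=cams.capture('side');cv2.imwrite('pics/s7.png',cv2.resize(q['color'][130:220,200:300,::-1],None,fx=6,fy=6,interpolation=cv2.INTER_CUBIC))
s=env.get_state();print(s['time_s'],np.round(s['ee_pos'],5),s['opening'],s['ft_force'],np.round(s['ee_rot'],4).tolist())
R=np.array(s['ee_rot']);T=np.array(s['ee_pos']);print((np.array([.6022,.1008,T[2]])-T)@R)
```

```text
10.4 [0.60252 0.10202 0.27476] 0.6087634006395282 [-0.08497634 -0.67782499 -1.7837781 ] [[0.2598, 0.9657, 0.0018], [0.9657, -0.2598, -0.0], [0.0005, 0.0018, -1.0]]
[-1.25780390e-03  6.13773287e-06 -5.72077896e-07]
```

View pics/w7.png

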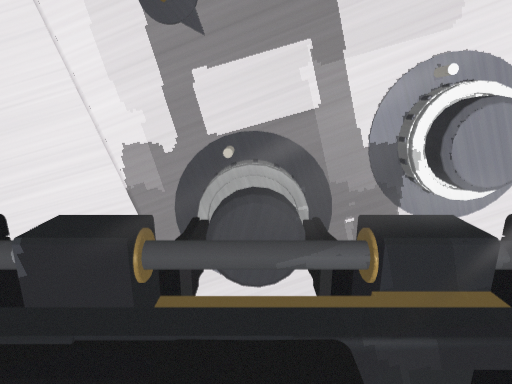

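View pics/s7.png

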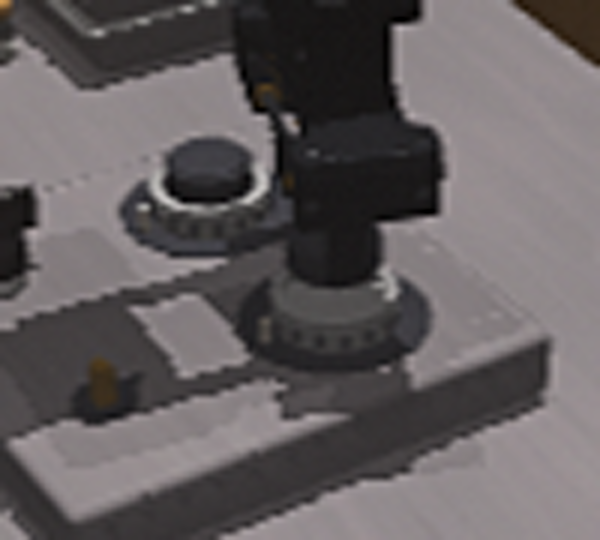

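>>> {"name": "drive_tool", "arguments": {"motion": "-0.12 0 0 0 0 0 0.4;0 0 0.8 0 0 0 0.4;0 0 0 0 0 0 0.4;0 0 0 0 0 0 0.4;0 0 0 0 0 0 0.4;0 0 0 0 0 0 0.4"}}

```text
time_s: 10.9
ee_pos: [0.602, 0.1009, 0.2656]
ee_rot: [[0.26, 0.966, -0.0], [0.966, -0.26, 0.0], [-0.0, -0.0, -1.0]]
ft_force: [-0.2, -0.4, -3.2]
opening: 0.607
```

Run:
```python
from h import *
s=env.get_state();print(s['time_s'],np.round(s['ee_pos'],5),s['opening'],s['ft_force'],np.round(s['ee_rot'],4).tolist())
R=np.array(s['ee_rot']);T=np.array(s['ee_pos']);print((np.array([.6022,.1008,T[2]])-T)@R)
p=cams.capture('wrist');save(p,'w8.png')
cv2.imwrite('pics/w8c.png',cv2.resize(p['color'][110:300,150:360,::-1],None,fx=3.5,fy=3.1,interpolation=cv2.INTER_CUBIC))
```

```text
10.9 [0.60197 0.10086 0.26561] 0.6070284025661484 [-0.23480576 -0.40691332 -3.17382511] [[0.2598, 0.9657, -0.0002], [0.9657, -0.2598, 0.0], [-0.0, -0.0002, -1.0]]
[-7.38099297e-07  2.40355583e-04 -3.79105693e-08]
```

View pics/w8c.png

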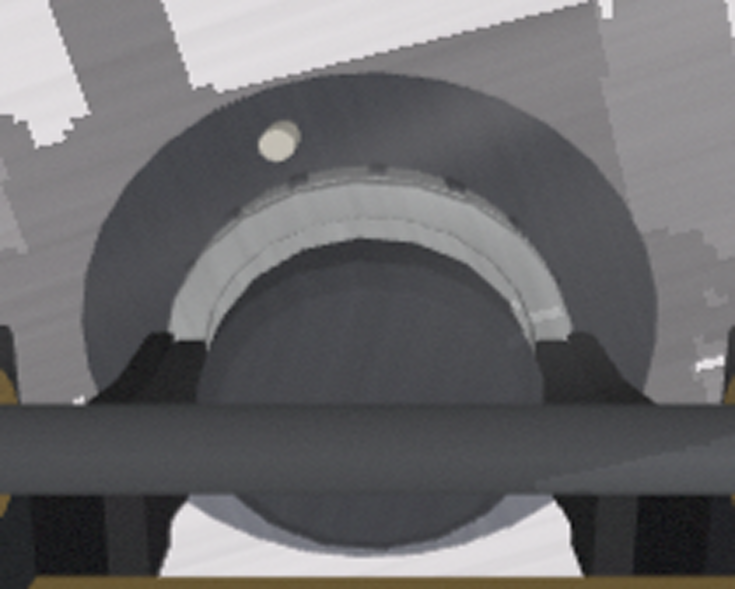

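>>> {"name": "drive_tool", "arguments": {"motion": "0 0 0.2 0 0 0 0.4;0 0 0.2 0 0 0 0.4;0 0 0.2 0 0 0 0.4;0 0 0 0 0 0 0.4;0 0 0 0 0 0 0.4"}}

```text
time_s: 11.37
ee_pos: [0.6019, 0.1009, 0.2595]
ee_rot: [[0.26, 0.966, -0.001], [0.966, -0.26, 0.0], [-0.0, -0.001, -1.0]]
ft_force: [-0.1, 0.3, -2.1]
opening: 0.605
```

>>> {"name": "drive_tool", "arguments": {"motion": "0 0 0.2 0 0 0 0.4;0 0 0.15 0 0 0 0.4;0 0 0 0 0 0 0.4;0 0 0 0 0 0 0.4"}}

```text
time_s: 11.7
ee_pos: [0.6019, 0.1009, 0.2561]
ee_rot: [[0.26, 0.966, -0.0], [0.966, -0.26, -0.0], [-0.0, -0.0, -1.0]]
ft_force: [-0.3, -1.2, -1.3]
opening: 0.605
```

>>> {"name": "drive_tool", "arguments": {"motion": "0 0 0.1 0 0 0 0.4;0 0 0 0 0 0 0.4;0 0 0 0 0 0 0.7;0 0 0 0 0 0 1;0 0 0 0 0 0 1;0 0 0 0 0 0 1;0 0 0 0 0 0 1;0 0 0 0 0 0 1"}}

```text
time_s: 12.37
ee_pos: [0.602, 0.1009, 0.2552]
ee_rot: [[0.26, 0.966, 0.0], [0.966, -0.26, -0.0], [0.0, 0.0, -1.0]]
ft_force: [0.3, 0.3, -1.1]
opening: 0.955
```

>>> {"name": "drive_tool", "arguments": {"motion": "0 0 -1.5 0 0 0 1;0 0 -3 0 0 0 1;0 0 -3.5 0 0 0 1;0 3 -3.5 0 0 0 1;0 3 -3.5 0 0 0 1;-1 3 0 0 0 0 1;0 0 0 0 0 0 1"}}

```text
time_s: 12.95
ee_pos: [0.6852, 0.0664, 0.4022]
ee_rot: [[0.262, 0.965, 0.013], [0.965, -0.262, -0.003], [0.001, 0.013, -1.0]]
ft_force: [0.6, -0.1, -0.7]
opening: 0.999
```

Run:
```python
from h import *
s=env.get_state();print(s['time_s'],np.round(s['ee_pos'],5))
p=cams.capture('wrist');save(p,'w9.png')
P=cloud(p)
m=(np.hypot(P[...,0]-.6017,P[...,1]-.102)<.034)&(P[...,2]>.075)&(P[...,2]<.1)
q=P[m];print(len(q),np.median(q,0),cv2.minEnclosingCircle(np.float32(q[:,:2]*1000)))
t=q[np.hypot(*(q[:,:2]-q[:,:2].mean(0)).T)<.02];A=np.c_[t[:,:2],np.ones(len(t))];print('plane',np.linalg.lstsq(A,t[:,2],rcond=None)[0])
m=(np.hypot(P[...,0]-.6017,P[...,1]-.102)<.05)&(P[...,2]>.0665)&(P[...,2]<.073)
q=P[m];print(len(q),cv2.minEnclosingCircle(np.float32(q[:,:2]*1000)))
```

```text
12.95 [0.68524 0.0664  0.40217]
2805 [0.60128778 0.1019273  0.08744328] ((601.6643676757812, 102.01995086669922), 26.879196166992188)
plane [-0.00082693  0.00124276  0.08808625]
1583 ((595.89013671875, 100.38725280761719), 41.319618225097656)
```

View pics/w9.png

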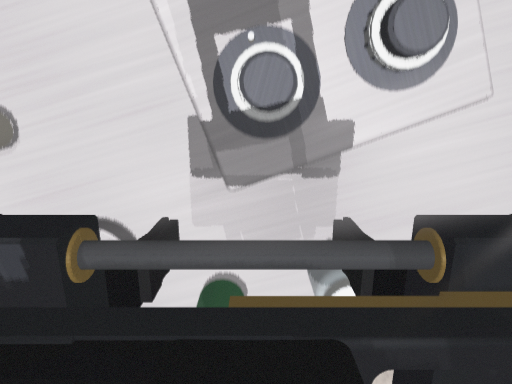

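>>> {"name": "drive_tool", "arguments": {"motion": "-3 0.2 0 0 0 0 1;-4 0.2 0 0 0 0 1;-4 0.2 0 0 0 0 1;-4 0.2 0 0 0 0 1;-4 0.2 0 0 0 0 1;-4 0.2 0 0 0 0 1;-4 0.2 0 0 0 0 1;-4 0.2 0 0 0 0 1;-4 0.2 0 0 0 0 1;-4 0.2 0 0 0 0 1"}}

```text
time_s: 13.83
ee_pos: [0.5973, -0.3132, 0.3973]
ee_rot: [[0.26, 0.966, -0.003], [0.966, -0.26, 0.003], [0.002, -0.003, -1.0]]
ft_force: [0.1, -0.6, -0.5]
opening: 1.0
```

>>> {"name": "drive_tool", "arguments": {"motion": "-3 0 0 0 0 -6.75 1;0 0 0 0 0 -6.75 1;0 0 0 0 0 -6.75 1;0 0 0 0 0 -6.75 1;0 0 0 0 0 0 1;0 0 0 0 0 0 1;0 0 0 0 0 0 1;0 0 0 0 0 0 1"}}

```text
time_s: 14.5
ee_pos: [0.5908, -0.3408, 0.3982]
ee_rot: [[-0.206, 0.979, -0.001], [0.979, 0.206, 0.001], [0.001, -0.001, -1.0]]
ft_force: [-0.5, 0.2, -0.5]
opening: 0.997
```

Run:
```python
from h import *
s=env.get_state();print(s['time_s'],s['ee_pos'],np.round(s['ee_rot'],4).tolist())
p=cams.capture('wrist');save(p,'w10.png');np.savez('w10.npz',**{k:p[k] for k in('color','depth','intrinsics','R','t')})
for t in ['knob_center','knob_nose']:
        for r in spotter.tip_of(p,t)[:3]:
            print(t,np.round(r['at'],4),round(r['conf'],2),np.round(px(p,r['at'])))
```

```text
14.5 [ 0.59083966 -0.34084539  0.39820377] [[-0.2058, 0.9786, -0.0007], [0.9786, 0.2058, 0.0006], [0.0008, -0.0006, -1.0]]
knob_center [ 0.5595 -0.3512  0.0155] 0.87 [251. 144.]
knob_center [ 0.5804 -0.4419  0.0233] 0.8 [170. 146.]
knob_nose [ 0.5904 -0.3449  0.0403] 0.8 [251. 174.]
knob_nose [ 0.6038 -0.4642  0.0413] 0.66 [143. 164.]
```

View pics/w10.png

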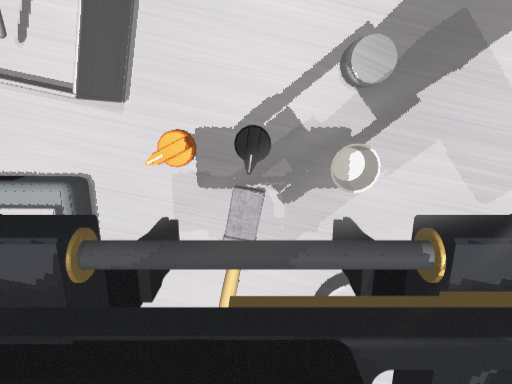

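Run:
```python
import cv2,numpy as np
from h import cloud
d=np.load('w10.npz');c=d['color'];P=cloud(d)
cv2.imwrite('pics/c10.png',cv2.resize(c[115:185,215:295,::-1],None,fx=8,fy=8,interpolation=cv2.INTER_CUBIC))
m=(np.hypot(P[...,0]-.56,P[...,1]+.351)<.045)&(P[...,2]>.036)&(P[...,2]<.047)
q=P[m];print(len(q),np.median(q,0))
r=cv2.minAreaRect(np.float32(q[:,:2]*1000));print(r)
v,w=np.linalg.eigh(np.cov(q[:,:2].T));print(np.sqrt(v),np.degrees(np.arctan2(w[1,1],w[0,1])))
m=(np.hypot(P[...,0]-.56,P[...,1]+.351)<.03)&(P[...,2]>.012)&(P[...,2]<.022)
q=P[m];print(len(q),cv2.minEnclosingCircle(np.float32(q[:,:2]*1000)))
```

```text
565 [ 0.56134899 -0.34935177  0.04162035]
((564.3570556640625, -349.2821350097656), (53.28945541381836, 13.915010452270508), 3.6521291732788086)
[0.00386615 0.01427945] -176.22427167382054
609 ((559.5220947265625, -349.5785217285156), 21.879547119140625)
```

View pics/c10.png

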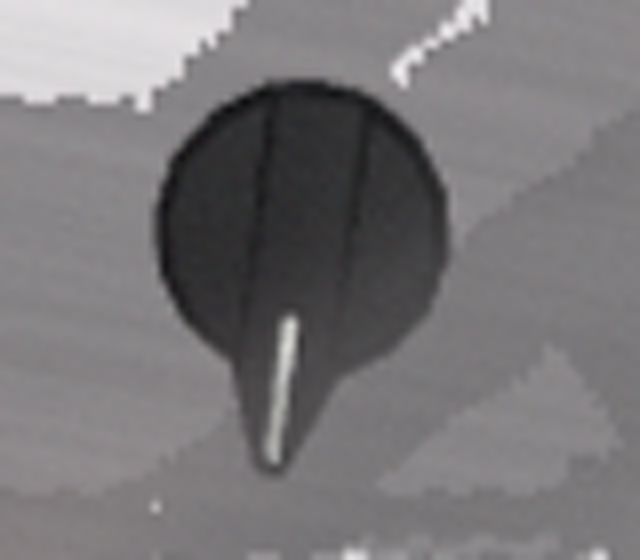

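>>> {"name": "drive_tool", "arguments": {"motion": "-0.3 -3.2 0 0 0 0 0.5;0 0 0 0 0 4.1 0.5;0 0 3 0 0 4.1 0.5;0 0 3.5 0 0 0 0.5;0 0 3.5 0 0 0 0.5;0 0 2.5 0 0 0 0.5;0 0 0 0 0 0 0.5;0 0 0 0 0 0 0.5;0 0 0 0 0 0 0.5"}}

```text
time_s: 15.4
ee_pos: [0.5609, -0.3515, 0.2751]
ee_rot: [[-0.065, 0.998, 0.002], [0.998, 0.065, -0.002], [-0.002, 0.002, -1.0]]
ft_force: [-0.4, 0.4, 0.9]
opening: 0.509
```

Run:
```python
from h import *
s=env.get_state();print(s['time_s'],s['ee_pos'],s['opening'],np.round(s['ee_rot'],4).tolist())
R=np.array(s['ee_rot']);T=np.array(s['ee_pos']);print((np.array([.5599,-.3505,.204])-T)@R)
p=cams.capture('wrist');save(p,'w11.png')
```

```text
15.4 [ 0.56092235 -0.35152239  0.27508772] 0.5092721733801504 [[-0.0652, 0.9979, 0.0022], [0.9979, 0.0652, -0.002], [-0.0021, 0.0021, -1.0]]
[ 0.00123764 -0.00110201  0.07108311]
```

View pics/w11.png

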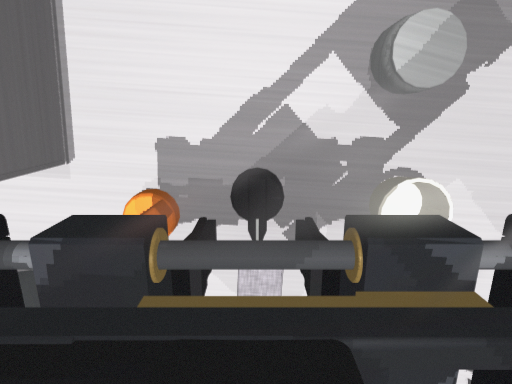

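>>> {"name": "drive_tool", "arguments": {"motion": "0.1 -0.1 2.5 0 0 0 0.5;0 0 2.5 0 0 0 0.5;0 0 2.1 0 0 0 0.5;0 0 0 0 0 0 0.5;0 0 0 0 0 0 0.5;0 0 0 0 0 0 0.05;0 0 0 0 0 0 0.05;0 0 0 0 0 0 0.05;0 0 0 0 0 0 0.05;0 0 0 0 0 0 0.05", "force": 40}}

```text
time_s: 16.28
ee_pos: [0.5593, -0.3502, 0.2035]
ee_rot: [[-0.065, 0.998, 0.001], [0.998, 0.065, -0.001], [-0.001, 0.001, -1.0]]
ft_force: [0.5, -0.3, -0.3]
opening: 0.205
```

>>> {"name": "drive_tool", "arguments": {"motion": "0 0 0 0 0 0 0.05;0 0 0 0 0 0 0.05;0 0 0 0 0 0 0.05;0 0 0 0 0 0 0.05"}}

```text
time_s: 16.62
ee_pos: [0.5593, -0.3501, 0.2032]
ee_rot: [[-0.065, 0.998, 0.001], [0.998, 0.065, -0.0], [-0.0, 0.001, -1.0]]
ft_force: [-0.8, 0.3, 6.5]
opening: 0.159
```

>>> {"name": "drive_tool", "arguments": {"motion": "0 0 -1 0 0 0 0.05;0 0 -3 0 0 0 0.05;0 0 -4 0 0 0 0.05;0 0 -4 0 0 0 0.05;0 0 -3 0 0 0 0.05;2 -0.1 0 0 0 0 0.05;4 -0.2 0 0 0 0 0.05;4 -0.2 0 0 0 0 0.05;4 -0.2 0 0 0 0 0.05;4 -0.2 0 0 0 0 0.05"}}

```text
time_s: 17.45
ee_pos: [0.5376, -0.1695, 0.3526]
ee_rot: [[-0.064, 0.998, -0.0], [0.998, 0.064, 0.0], [0.0, -0.0, -1.0]]
ft_force: [0.2, -0.1, -0.6]
opening: 0.16
```

>>> {"name": "drive_tool", "arguments": {"motion": "4 -0.2 0 0 0 0 0.05;4 -0.2 0 0 0 0 0.05;4 -0.2 0 0 0 0 0.05;4 -0.2 0 0 0 0 0.05;4 -0.2 0 0 0 0 0.05;4 -0.2 0 0 0 0 0.05;4 0 0 0 0 0 0.05;0.6 0 0 0 0 -7.1 0.05;0 0 0 0 0 -7.1 0.05;0 0 0 0 0 -7.1 0.05"}}

```text
time_s: 18.28
ee_pos: [0.5072, 0.115, 0.3526]
ee_rot: [[-0.432, 0.902, -0.0], [0.902, 0.432, -0.0], [0.0, -0.0, -1.0]]
ft_force: [0.0, -1.4, -1.4]
opening: 0.154
```

>>> {"name": "drive_tool", "arguments": {"motion": "0 0 0 0 0 0 0.05;0 0 0 0 0 0 0.05;0 0 0 0 0 0 0.05;0 0 0 0 0 0 0.05"}}

```text
time_s: 18.62
ee_pos: [0.5078, 0.1132, 0.3525]
ee_rot: [[-0.421, 0.907, -0.0], [0.907, 0.421, 0.0], [0.0, -0.0, -1.0]]
ft_force: [-0.2, -0.5, -1.0]
opening: 0.153
```

Run:
```python
from h import *
s=env.get_state();print(s['time_s'],s['ee_pos'],s['opening'],np.round(s['ee_rot'],4).tolist())
p=cams.capture('wrist');save(p,'w12.png');np.savez('w12.npz',T=s['ee_pos'],E=s['ee_rot'],**{k:p[k] for k in('color','depth','intrinsics','R','t')})
for t in ['knob_center','knob_nose','tongue_tip','shaft_top']:
        for r in spotter.tip_of(p,t)[:3]:
            print(t,np.round(r['at'],4),round(r['conf'],2),np.round(px(p,r['at'])))
```

```text
18.6167 [0.50776444 0.11323248 0.35250452] 0.153413870152574 [[-0.4211, 0.907, -0.0002], [0.907, 0.4211, 0.0], [0.0001, -0.0002, -1.0]]
knob_center [0.5065 0.1137 0.1705] 0.92 [255. 234.]
knob_center [0.4884 0.1023 0.0514] 0.53 [252. 163.]
knob_nose [0.5331 0.129  0.1898] 0.74 [260. 302.]
tongue_tip [0.4872 0.1008 0.0524] 0.68 [251. 162.]
shaft_top [0.4591 0.0873 0.0775] 0.55 [250. 128.]
shaft_top [0.485  0.0999 0.0528] 0.55 [251. 159.]
```

View pics/w12.png

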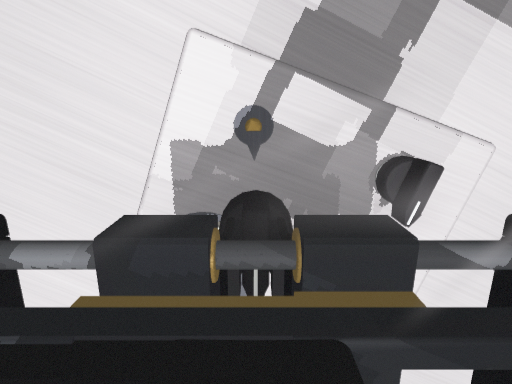

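Run:
```python
import cv2,numpy as np
d=np.load('w12.npz');c=d['color']
a=cv2.resize(c[95:170,205:305,::-1],None,fx=8,fy=8,interpolation=cv2.INTER_CUBIC);cv2.imwrite('pics/c12a.png',a)
a=cv2.resize(c[180:310,190:320,::-1],None,fx=4.5,fy=4.5,interpolation=cv2.INTER_CUBIC);cv2.imwrite('pics/c12b.png',cv2.convertScaleAbs(a,alpha=1.8))
```

```text
(no output)
```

View pics/c12a.png

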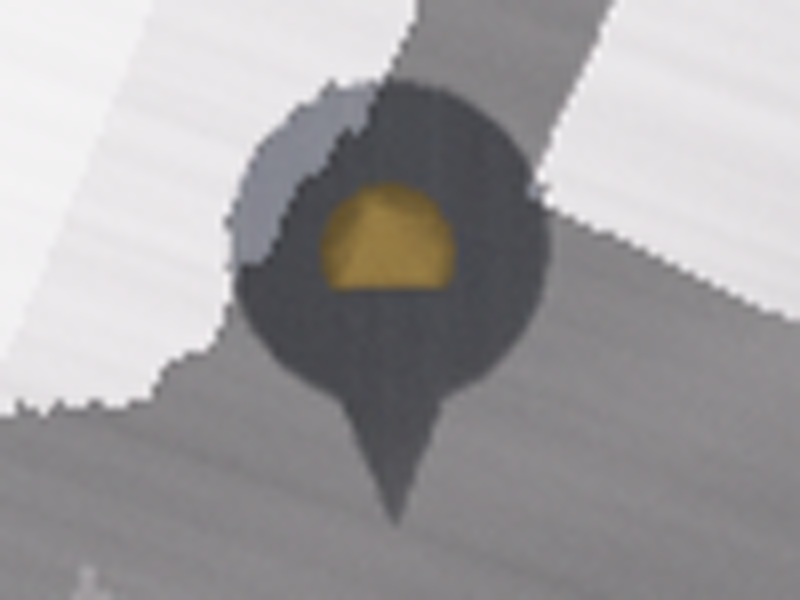

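View pics/c12b.png

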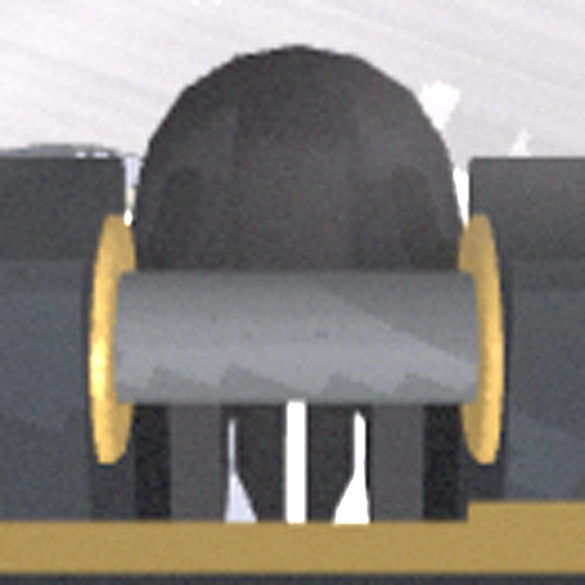

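Run:
```python
import numpy as np
d=np.load('w12.npz');R=d['E'];T=d['T'];K=d['intrinsics'];Rc=d['R']@R;C=(-d['R'].T@d['t'].ravel()-T)@R
def un(u,v,z):
    r=Rc.T@np.linalg.inv(K)@np.array([u,v,1.]);return C+r*(z-C[2])/r[2]
def pr(X):
    x=K@(Rc@(np.array(X)-C));return x[:2]/x[2]
cr=lambda x,y:(205+x/8-.44,95+y/8-.44)
zd=T[2]-.052; zt=T[2]-.076
print('C',C)
for n,x,y,z in [('collarL',234,240,zd),('collarR',549,240,zd),('collarTop',392,80,zd),('tip',395,525,zd),('shL',320,250,zt),('shR',455,250,zt),('shtop',388,184,zt),('flat',388,290,zt),('taperL',333,270,zt),]:
    print(n,un(*cr(x,y),z)*1000)
for y0 in(-.002,0,.002): print(y0,pr([0.0005,y0-.022,.2032]),pr([0.0005,y0-.022,.1852]))
print('hand',un(190+300/4.5-.4,180+45/4.5-.4,.2032)*1000, [un(190+x/4.5-.4,180+220/4.5-.4,.19)*1000 for x in(138,463)])
```

```text
C [ 0.00103881 -0.06705183  0.02036787]
collarL [-18.18409961 -57.06656011 300.50451611]
collarR [ 17.01665018 -57.06796579 300.50451611]
collarTop [ -0.50334733 -74.27703017 300.50451611]
tip [-2.29507028e-01 -2.50270210e+01  3.00504516e+02]
shL [ -7.75916699 -56.92240461 276.50451611]
shR [  6.04802429 -56.92293918 276.50451611]
shtop [ -0.7923647  -63.48624525 276.50451611]
flat [ -0.81191849 -52.90292842 276.50451611]
taperL [ -6.44444852 -54.91657588 276.50451611]
-0.002 [254.43549296 185.52165993] [254.34570919 192.94260716]
0 [254.43789067 188.68981041] [254.34861168 196.41266165]
0.002 [254.4402758  191.84135258] [254.35149741 199.86267363]
hand [  1.62436827 -21.42343214 203.2       ] [array([-19.63005855,  -1.08193256, 190.        ]), array([ 22.96204133,  -1.07894424, 190.        ])]
```

Run:
```python
import numpy as np,cv2
from scipy.optimize import least_squares
d=np.load('w12.npz');R=d['E'];T=d['T'];K=d['intrinsics'];Rc=d['R']@R;C=(-d['R'].T@d['t'].ravel()-T)@R
g=cv2.cvtColor(d['color'],cv2.COLOR_RGB2GRAY).astype(float)
# silhouette: for columns, first bright->dark going down
pts=[]
for u in range(226,287,2):
    col=g[183:212,u]; i=np.argmax(col<(col[:3].mean()+55)/2)
    if i>0:
        t=(col[:3].mean()+55)/2; pts.append((u,183+i-1+(col[i-1]-t)/(col[i-1]-col[i])))
pts=np.array(pts);print(np.round(pts.T,1))
def un(u,v,z):
    r=Rc.T@np.linalg.inv(K)@np.array([u,v,1.]);return (C+r*(z-C[2])/r[2])[:2]
for z in(.2032,.200):
    X=np.array([un(u,v,z) for u,v in pts])
    f=least_squares(lambda p:np.hypot(X[:,0]-p[0],X[:,1]-p[1])-p[2],[0,0,.022],loss='soft_l1',f_scale=.0003);print(z,f.x*1000,np.abs(f.fun).max()*1000)
    f=least_squares(lambda p:np.hypot(X[:,0]-p[0],X[:,1]-p[1])-.022,[0,0],loss='soft_l1',f_scale=.0003);print(z,f.x*1000)
```

```text
[[226.  228.  230.  232.  234.  236.  238.  240.  242.  244.  246.  248.
  250.  252.  254.  256.  258.  260.  262.  264.  266.  268.  270.  272.
  274.  276.  278.  280.  282.  284.  286. ]
 [205.5 202.5 199.5 198.2 196.6 195.5 194.4 193.3 191.6 191.4 191.3 190.5
  190.3 190.  189.6 189.4 189.6 190.4 190.4 191.1 191.4 191.6 192.5 193.7
  195.2 196.5 197.7 199.2 201.3 204.9 207.9]]
0.2032 [ 1.02138267  0.32395926 21.68144149] 0.37118811214028813
0.2032 [1.01469403 0.68804155]
0.2 [ 1.02152631 -0.85505667 21.30230504] 0.3644966199270149
0.2 [ 1.00690439 -0.06246727]
```

>>> {"name": "drive_tool", "arguments": {"motion": "-0.17 -2 0 0 0 0 0.05;0 -2 0 0 0 0 0.05;0 -1.72 0 0 0 0 0.05;0 0 2 0 0 0 0.05;0 0 2 0 0 0 0.05;0 0 1.5 0 0 0 0.05;0 0 0 0 0 0 0.05;0 0 0 0 0 0 0.05;0 0 0 0 0 0 0.05;0 0 0 0 0 0 0.05"}}

```text
time_s: 19.7
ee_pos: [0.4572, 0.0878, 0.2984]
ee_rot: [[-0.423, 0.906, 0.002], [0.906, 0.423, -0.0], [-0.001, 0.002, -1.0]]
ft_force: [-0.1, 0.9, -0.5]
opening: 0.163
```

Run:
```python
from h import *
for i in range(2): q=cams.capture('side')
s=env.get_state();print(s['time_s'],s['ee_pos'],s['opening'],np.round(s['ee_rot'],4).tolist())
R=np.array(s['ee_rot']);T=np.array(s['ee_pos']);print((np.array([.4566,.0876,T[2]])-T)@R*1000)
p=cams.capture('wrist');save(p,'w13.png');np.savez('w13.npz',T=s['ee_pos'],E=s['ee_rot'],**{k:p[k] for k in('color','depth','intrinsics','R','t')})
cv2.imwrite('pics/s13.png',cv2.resize(q['color'][130:220,170:290,::-1],None,fx=6,fy=6,interpolation=cv2.INTER_CUBIC))
```

```text
19.8 [0.45701409 0.08785556 0.2983758 ] 0.15649191438189497 [[-0.4234, 0.9059, 0.0021], [0.9059, 0.4234, -0.0001], [-0.001, 0.0018, -1.0]]
[-0.05619828 -0.48334693 -0.00082068]
```

View pics/w13.png

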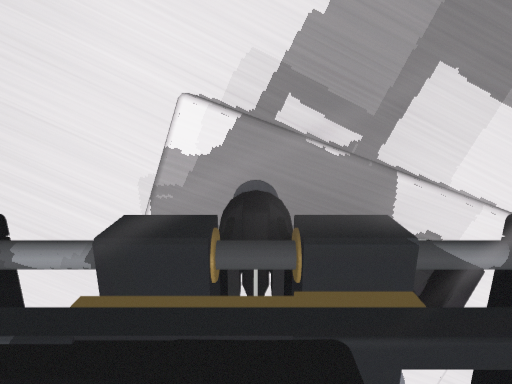

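View pics/s13.png

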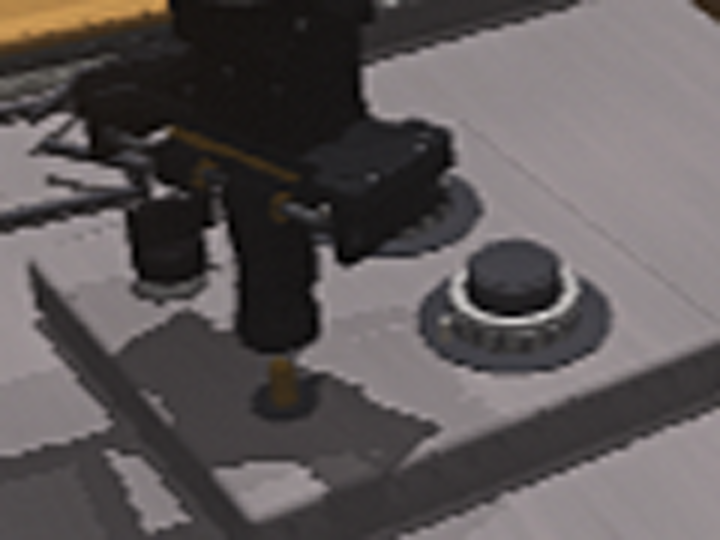

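>>> {"name": "drive_tool", "arguments": {"motion": "0 -0.03 0.5 0 0 0 0.05;0 0 0.5 0 0 0 0.05;0 0 0.4 0 0 0 0.05;0 0 0.3 0 0 0 0.05;0 0 0.2 0 0 0 0.05;0 0 0 0 0 0 0.05;0 0 0 0 0 0 0.05;0 0 0 0 0 0 0.05"}}

```text
time_s: 20.52
ee_pos: [0.4564, 0.0877, 0.2785]
ee_rot: [[-0.423, 0.906, 0.0], [0.906, 0.423, -0.0], [-0.0, 0.0, -1.0]]
ft_force: [-0.4, 0.4, -1.4]
opening: 0.159
```

>>> {"name": "drive_tool", "arguments": {"motion": "0 0 0.2 0 0 0 0.05;0 0 0.2 0 0 0 0.05;0 0 0.1 0 0 0 0.05;0 0 0 0 0 0 0.05;0 0 0 0 0 0 0.05"}}

```text
time_s: 20.93
ee_pos: [0.4564, 0.0877, 0.2734]
ee_rot: [[-0.423, 0.906, -0.0], [0.906, 0.423, 0.0], [0.0, -0.0, -1.0]]
ft_force: [0.5, 0.6, -0.8]
opening: 0.157
```

>>> {"name": "drive_tool", "arguments": {"motion": "0 0 0.2 0 0 0 0.05;0 0 0.2 0 0 0 0.05;0 0 0.2 0 0 0 0.05;0 0 0.1 0 0 0 0.05;0 0 0 0 0 0 0.05;0 0 0 0 0 0 0.05"}}

```text
time_s: 21.43
ee_pos: [0.4564, 0.0877, 0.2664]
ee_rot: [[-0.423, 0.906, -0.0], [0.906, 0.423, -0.0], [0.0, -0.0, -1.0]]
ft_force: [-0.2, 0.6, -0.9]
opening: 0.155
```

>>> {"name": "drive_tool", "arguments": {"motion": "0 0 0.2 0 0 0 0.05;0 0 0.1 0 0 0 0.05;0 0 0 0 0 0 0.05;0 0 0 0 0 0 0.05"}}

```text
time_s: 21.77
ee_pos: [0.4565, 0.0877, 0.2637]
ee_rot: [[-0.423, 0.906, 0.0], [0.906, 0.423, -0.0], [-0.0, 0.0, -1.0]]
ft_force: [-0.4, -0.4, 2.3]
opening: 0.158
```

>>> {"name": "drive_tool", "arguments": {"motion": "0 0 0.2 0 0 0 0.05;0 0 0.2 0 0 0 0.05;0 0 0.1 0 0 0 0.05;0 0 0 0 0 0 0.05;0 0 0 0 0 0 0.05;0 0 0 0 0 0 0.05"}}

```text
time_s: 22.27
ee_pos: [0.4565, 0.0877, 0.2588]
ee_rot: [[-0.423, 0.906, 0.001], [0.906, 0.423, -0.0], [-0.0, 0.001, -1.0]]
ft_force: [-0.3, 0.5, 7.5]
opening: 0.159
```

>>> {"name": "drive_tool", "arguments": {"motion": "0 0 0.1 0 0 0 0.05;0 0 0.1 0 0 0 0.05;0 0 0 0 0 0 0.05;0 0 0 0 0 0 0.05"}}

```text
time_s: 22.6
ee_pos: [0.4565, 0.0877, 0.257]
ee_rot: [[-0.423, 0.906, 0.001], [0.906, 0.423, -0.0], [-0.0, 0.001, -1.0]]
ft_force: [-1.3, 0.2, 7.1]
opening: 0.159
```

>>> {"name": "drive_tool", "arguments": {"motion": "0 0 0.1 0 0 0 0.05;0 0 0.05 0 0 0 0.05;0 0 0 0 0 0 0.05;0 0 0 0 0 0 0.05;0 0 0 0 0 0 0.05"}}

```text
time_s: 23.02
ee_pos: [0.4564, 0.0877, 0.2568]
ee_rot: [[-0.424, 0.906, 0.002], [0.906, 0.424, -0.0], [-0.001, 0.001, -1.0]]
ft_force: [-2.4, 0.1, 20.5]
opening: 0.156
```

Run:
```python
from h import *
for n in ('side','wrist','scene'):
    p=cams.capture(n);s=env.get_state();print(s['time_s'],np.round(s['ee_pos'],5),s['opening'],s['ft_force'])
    if n=='side': cv2.imwrite('pics/s14.png',cv2.resize(p['color'][130:220,170:290,::-1],None,fx=6,fy=6,interpolation=cv2.INTER_CUBIC))
    elif n=='wrist': save(p,'w14.png')
    else: save(p,'sc14.png')
```

```text
23.0667 [0.45637 0.08772 0.25679] 0.15306288452032785 [-3.46565626  0.78533573 21.0224785 ]
23.1167 [0.45638 0.0877  0.25677] 0.15400237271564238 [-2.85216393  0.48923124 20.95306329]
23.1667 [0.45637 0.08771 0.25677] 0.15878822022780134 [-2.46195224 -0.40441708 20.73791696]
```

View pics/s14.png

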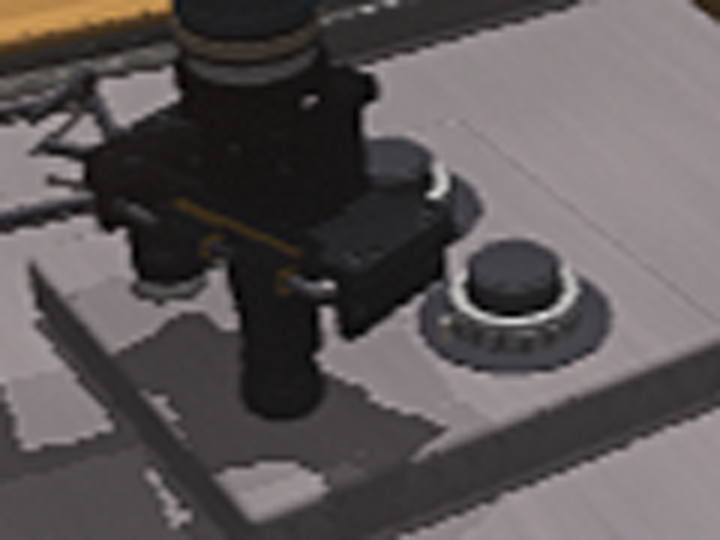

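View pics/w14.png

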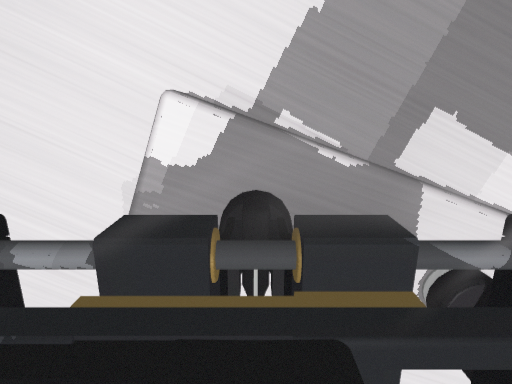

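Run:
```python
from plant import env
print(env.sign_off()); s=env.get_state(); print(s['time_s'],s['ee_pos'],s['ft_force'],s['opening'])
```

```text
the job is handed in; nothing more can be done
None
the job is handed in; nothing more can be done
```

The burner cap is in the recess of the bare burner and released. The black knob is on the D-shaft, and I handed the job in at about 23 s with the gripper still holding it pressed at the stop. The sign-off gave no verdict.

- **Cap:** after release, the wrist camera put its centre at (0.6017, 0.1020) m, which matches the measured recess centre to within 0.1 mm. Its top was flat at about 87.5 mm, against 88 mm expected.
- **Knob:** the nose lined up with the tongue to within about 1°. The knob went onto the shaft without resistance, and the spring force then built up to about 7–8 N.
- **Press:** the shaft met a hard stop at about 21 N with the knob's underside at about 53.6 mm, against 54 mm expected. The gripper kept hold at about 13.7 mm opening.
- **Look-alikes and bystanders:** the pink cap and orange knob were left alone, and I saw no bystander move in the pictures. I did not re-measure their positions at the end.
- **Disagreements between checks:** the wrist camera read about 1 mm off to one side, which I corrected for using the held parts. Two estimates of the shaft's position differed by 1.4 mm; I used the later one, and the knob went on cleanly there.

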